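Turn a culture dish over in the turnover cradle

TASK

The square lidded culture dish must go upside down for incubation. Take it out of the rack and stand it on edge in the open leaf of the turnover cradle; let go so that it stands there by itself, then push it over so that it lies flat in the leaf with its lid up. Then swing the leaf right over, without flinging it, until the cradle is fully shut and the dish lies lid down inside, and leave the round dishes, the bottle and the weighing boat where they are.

Things in the scene. Friction and masses are not known exactly. Their poses are not given: they have to be found in the camera images.
- dish: Square white culture dish, taped shut, ~0.2 kg: lid block 120x120x18 mm, with a narrower 100x100 mm base sticking 8 mm out of its back. Starts on edge in a rack slot. Origin: centre of the lid block. x: out through the lid (lid face +9 mm, block's back -9, base face -17); z: up as it starts (top edge +60); y: its width. Mass centre 3 mm behind origin; stands by itself on the block's 18 mm edge.
- dish_lid (a point): Centre of the dish's lid face; axes as the dish's. Standing on edge, the dish tips at about 6 degrees towards the base side, 11 towards the lid side. Pushed over towards its base it falls free and lands on the base; its near edge then lies about 3 to 8 mm beyond where the block's back stood. Flat, the dish's origin is 17 mm above the floor lid up, 9 mm lid down.
- rack: Fixed grey dish rack, 230 (x) by 130 mm (y). Three slots at x = -80, 0, 80 mm, each holding one dish on edge, faces along the rack's x. Dishes stand on two rails 24 mm high (round ones sink in between); posts 58 mm high at y = +-50 mm, 31 mm apart along x, keep them upright. The square dish's lid faces the rack's +x, away from the robot. Origin: underside centre.
- round1: Round white petri dish, 120 mm across, 23 mm thick, standing on edge in a rack slot; leave it alone. Origin: on its axis, at mid-height.
- round2: Second round petri dish like round1; leave it alone.
- cradle: Fixed turnover cradle of white plastic and aluminium. Origin: on the bench under the middle of the hinge axis. Its x axis runs along the hinge; the open leaf lies on its +y side, the fixed drain side on its -y side. The hinge axis is 58 mm above the bench.
- hinge (a point): Middle of the hinge axis, 58 mm above the bench; axes as the cradle's.
- leaf (a joint): Angle of the hinged leaf, rad: 0 = open, lying level on the +y side; 1.57 = upright; 3.14 = fully shut over the drain side. Past upright it sinks shut slowly by itself; damped (0.25 N m s/rad), weight 0.35 kg. As it passes upright, the dish falls over out of it onto the drain side.
- leaf_bar (a point): Middle of the leaf's round grip bar: 12 mm thick, parallel to the hinge, 212 mm from its axis, at hinge height when open or shut. 105 mm of it is clear between its arms; 38 mm between it and the leaf's end wall. Pinched from above it turns between the fingers, so the gripper can stay upright along the arc. The point turns with the leaf.
- leaf_nest (a point): Centre of the leaf's slatted floor (top face), 91 mm from the hinge axis, 18 mm below it when open; axes as the cradle's when open, turning with the leaf. Walls 17 mm high all round: free floor x = +-68 mm, y = -75 (hinge-side wall) to +73 mm (outer wall). A dish to be tipped to the outer wall must stand close to the hinge-side wall, lid to the hinge, or it lands on the wall.
- drain_nest (a point): Centre of the fixed drain side's slatted floor (top face), 91 mm from the hinge axis on the cradle's -y side and 18 mm below it; axes as the cradle's. Walls 17 mm high on three sides (x = +-68 mm, y = -75 mm), none at the hinge.
- bottle: Wide-mouth plastic bottle, 76 mm across, 170 mm high; a bystander. Origin: centre of the underside.
- boat: Small square white weighing boat, 85 x 85 x 24 mm; a bystander. Origin: centre of the underside.

How it is judged:
On the way, in this order (a step that is already met when the one before it is completed fails the run):
1. the square dish stands on edge by itself in the open leaf, let go (angle between dish's own x axis and vertical between 1.42 and 1.72 rad and z of dish in the frame of leaf_nest between 0.05 and 0.07 m and x of dish in the frame of leaf_nest between -0.068 and 0.068 m and y of dish in the frame of leaf_nest between -0.075 and 0.075 m and contact force between the fingers and dish below 0.05 N and value of joint leaf below 0.1 rad), for 0.3 s.
2. the square dish lies flat in the open leaf, lid up, untouched (angle between dish's own x axis and vertical below 0.08 rad and z of dish in the frame of leaf_nest between 0.012 and 0.022 m and x of dish in the frame of leaf_nest between -0.012 and 0.012 m and y of dish in the frame of leaf_nest between -0.018 and 0.016 m and contact force between the fingers and dish below 0.05 N and value of joint leaf below 0.1 rad), for 0.3 s.
At the end, for the whole second after the job is handed in: The leaf is fully shut (within 0.08 rad of its stop) and still, and the square dish lies at rest, lid down and flat (within 0.08 rad), on the floor of the drain side, inside its walls (value of joint leaf above 3.06 rad and velocity of joint leaf between -0.05 and 0.05 rad/s and angle between dish's own x axis and vertical above 3.06 rad and z of dish in the frame of drain_nest between 0.004 and 0.014 m and x of dish in the frame of drain_nest between -0.012 and 0.012 m and y of dish in the frame of drain_nest between -0.019 and 0.027 m and linear speed of dish below 0.02 m/s); the robot touches nothing.
It fails at once if the leaf is flung over (faster than 3 rad/s) (velocity of joint leaf above 3 rad/s or velocity of joint leaf below -3 rad/s).
It fails at once if the first round dish is disturbed (moved more than 25 mm) (distance of round1 from where it was at the start of the episode above 0.025 m).
It fails at once if the second round dish is disturbed (moved more than 25 mm) (distance of round2 from where it was at the start of the episode above 0.025 m).
It fails at once if the bottle is disturbed (moved more than 25 mm) (distance of bottle from where it was at the start of the episode above 0.025 m).
It fails at once if the weighing boat is disturbed (moved more than 25 mm) (distance of boat from where it was at the start of the episode above 0.025 m).
It also fails if it takes over 72 s, if anything falls off the work surface, if the arm or the gripper's body presses on something with over 40 N, if the wrist force passes 120 N, or if a joint passes its speed limit or range.

ROBOT

A 6-joint arm with a two-finger parallel gripper is mounted at the origin on the work surface. World frame = base frame: x ahead of the robot, y to its left, z up, the work surface at z = 0. Lengths are in m, angles in rad, forces in N, time in s.
With the tool pointing down it reaches from about 0.3 to 0.875 m from the base axis. Payload 6.4 kg.
Tool frame: the origin (TCP) lies on the centre line of the jaws, within the pads' length; the fingertips stand 25 mm ahead of it and the grasp point (between the pads) lies 6 mm ahead of it; z points along the fingers, y is the line along which they close (so a half turn about z gives the same grasp; the last joint's range is limited). The gripper opens to 85 mm and grips with 20 to 120 N. Pads are 22 mm wide; open, the fingers measure 114 mm over their backs; the gripper's body (76 mm by 85 mm) begins 54 mm behind the grasp point. The pads swing forward as they close: fully open they stand 13 mm farther back than shut.
Start: joints at [1.046, 0.181, 1.607, -0, 1.354, -0.206], TCP at [0.18, 0.546, 0.256] pointing down, gripper open.
Joint ranges: [-2.99, 2.99], [-0.89, 2.07], [0.3, 2.58], [-1.14, 4.28], [0, 2.63], [-3.12, 3.12]. Speed limits (rad/s): [2.57, 2.57, 3.01, 3.14, 3.14, 3.14].

INTERFACE

Orientations are given as a unit quaternion [w, x, y, z].
In Python, from bench import get_obs, camera, hand_in, spot_in gives the robot as it stands.
- The arm moves only by the shell command python3 -m jog 'ROWS'. ROWS is JSON, one flat list of numbers, 7 for each row, row after row: the shift along the tool's x, y, z in m, then the turn, a rotation vector about the tool's x, y, z in rad, then the closure, from 0 (fully open) to 1 (shut). A call has 1 to 20 rows; each row is the pose to reach, as a shift and turn from the pose commanded when the call began, along the tool's axes at that moment; what a row does not reach only later rows make up. A row lasts 1/8 s, in which the tool goes at most 62.5 mm and 10.7 degrees, less where a joint would pass 70% of its speed; a pose out of reach is approached as far as the arm can. A call with a gripper value outside its range is refused whole. The fingers move at their own pace and stop on an object; the grip force is fixed at half the most. Time passes only in rows, so rows that repeat a pose let the fingers close. It gives the time, the measured TCP pose, the force, the opening and the grip force at its end, in the units of the state.
- get_obs(): the state, without advancing time (a new reading comes with each control period).
- camera(name): name is "scene" or "top" or "wrist"; returns a dict with "frame" (400x640x3 uint8, red, green, blue), "mtx" (3x3 intrinsics, pixels), "extrinsics" (4x4, takes a point from camera to world coordinates). Camera axes: x right, y up, looking along -z (the intrinsics and any distortion apply to the point x, -y, -z); pixel columns grow to the right and rows downward; lengths in m; the calibration is good to about 2 mm. A picture is of the moment at which its call begins. There is no depth.
- hand_in(): hands the job in; it is judged then, once.
Trained networks look in a picture, given as the dict that the camera call returned (one of the last four; its "shot" number tells which), for a name from the list of things; names that differ only in an ending like _2 or _b are one class to them, and where a whole thing is asked for, a point or a joint stands for the part that bears it (a point fixed in the world has none). Each returns a list of dicts, best first, with "confidence" (0 to 1); they miss things now and then, are a little off and sometimes report something else, mostly with a low value. They report only what shows in the picture. A call takes as long as a camera call.
- spot_in(picture, name): "xyz" ([x, y, z] in m, in world coordinates, good to about 4 mm: the middle of the surface that is visible of it).
The state is a dict: "time_s": time; "q": joint angles; "dq": joint speeds; "joint_efforts": joint torques, N m; "eef_pos": TCP position; "eef_rot": TCP orientation; "wrist_force": force on the tool from outside, world axes, zero at the start; "torque": the same for the moment, N m; "opening": opening from 0.0 (shut) to 1.0 (fully open); "grasp_force": force on a finger pad.
Only numpy, scipy, OpenCV 4.12 (cv2) and the standard library are available. Lean on these libraries where they do the work, as an engineer would, in place of code of your own. Each camera call takes 0.05 s, during which the arm holds its last target. There are 200 camera calls.

## Working session

There is one attempt and no reset: what is moved stays moved. The work goes in short steps, Python scripts to look and compute and a shell command to move; the robot and the scene stay as the last step left them, time stands still between calls to the robot, and variables do not carry over. Pictures are saved under pics/ and viewed, at most 10 in all, crops included, and the job is handed in when it is done.

```bash
ls; mkdir -p pics; python3 - <<'E'
from bench import get_obs,camera,spot_in
import cv2,numpy as np
o=get_obs();print(o['time_s'],o['eef_pos'],o['eef_rot'],o['opening'])
for c in ['top','scene']:
    p=camera(c);cv2.imwrite(f'pics/{c}0.png',p['frame'][:,:,::-1])
    print(c,np.round(p['mtx'],1).tolist(),np.round(p['extrinsics'],4).tolist(),[k for k in p])
    for n in ['dish','dish_lid','rack','round1','cradle','leaf','leaf_bar','leaf_nest','drain_nest','bottle','boat','hinge']:
        try: print(n,[(np.round(d['xyz'],3).tolist(),round(d['confidence'],2)) for d in spot_in(p,n)][:3])
        except Exception as e: print(n,e)
E
```

```text
pics
0.0 [0.17991292 0.54557834 0.25536434] [-3.25645270e-04  1.58717012e-01  9.87323709e-01 -8.34853460e-04] 0.9990099131410757
top [[497.7, 0.0, 326.0], [0.0, 497.7, 202.5], [0.0, 0.0, 1.0]] [[-0.0219, 0.9946, -0.1012, 0.4777], [-0.9998, -0.0215, 0.0051, 0.0057], [0.0029, 0.1012, 0.9949, 1.242], [0.0, 0.0, 0.0, 1.0]] ['frame', 'mtx', 'extrinsics', 'shot']
dish [([0.53, -0.323, 0.146], 0.8)]
dish_lid [([0.528, -0.32, 0.144], 0.73)]
rack [([0.546, -0.321, 0.01], 0.85), ([0.505, 0.255, 0.038], 0.41), ([0.504, 0.158, 0.034], 0.32)]
round1 [([0.45, -0.33, 0.111], 0.67), ([0.601, -0.313, 0.121], 0.63), ([0.505, 0.255, 0.036], 0.56)]
cradle [([0.503, 0.164, 0.037], 0.6)]
leaf [([0.511, 0.253, 0.041], 0.91), ([0.501, 0.159, 0.04], 0.5)]
leaf_bar [([0.506, 0.254, 0.038], 0.63)]
leaf_nest [([0.506, 0.253, 0.036], 0.9)]
drain_nest [([0.505, 0.156, 0.041], 0.84)]
bottle [([0.762, -0.062, 0.17], 0.77)]
boat [([0.793, 0.107, 0.005], 0.93)]
hinge [([0.502, 0.159, 0.04], 0.97), ([0.603, -0.318, 0.121], 0.19)]
scene [[488.9, 0.0, 322.9], [0.0, 488.9, 192.8], [0.0, 0.0, 1.0]] [[0.587, -0.5811, 0.5636, 1.3261], [0.8093, 0.4377, -0.3917, -0.5103], [-0.019, 0.6861, 0.7273, 1.0271], [0.0, 0.0, 0.0, 1.0]] ['frame', 'mtx', 'extrinsics', 'shot']
dish [([0.546, -0.336, 0.118], 0.57)]
dish_lid [([0.543, -0.342, 0.118], 0.74)]
rack [([0.628, -0.375, 0.007], 0.97)]
round1 [([0.454, -0.341, 0.102], 0.72), ([0.614, -0.338, 0.09], 0.58)]
cradle [([0.507, 0.144, 0.042], 0.85), ([0.545, -0.342, 0.116], 0.48)]
leaf [([0.506, 0.26, 0.037], 0.97), ([0.515, 0.145, 0.042], 0.74)]
leaf_bar [([0.506, 0.259, 0.041], 0.61)]
leaf_nest [([0.502, 0.262, 0.042], 0.68)]
drain_nest [([0.51, 0.144, 0.04], 0.93)]
bottle [([0.804, -0.084, 0.13], 0.64), ([0.546, -0.341, 0.12], 0.28)]
boat [([0.783, 0.11, 0.002], 0.81), ([0.456, -0.341, 0.102], 0.66), ([0.616, -0.338, 0.088], 0.53)]
hinge [([0.516, 0.144, 0.039], 0.61)]
```

View pics/top0.png

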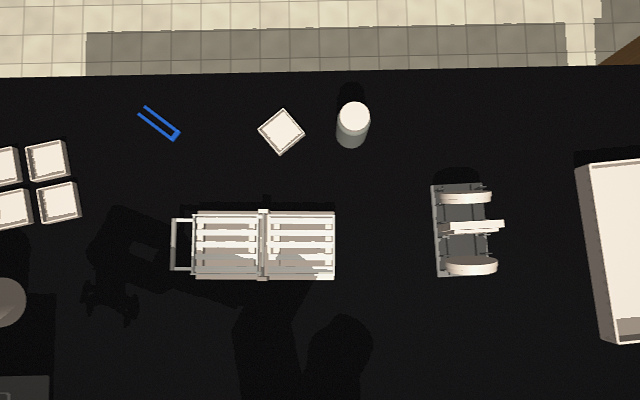

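View pics/scene0.png

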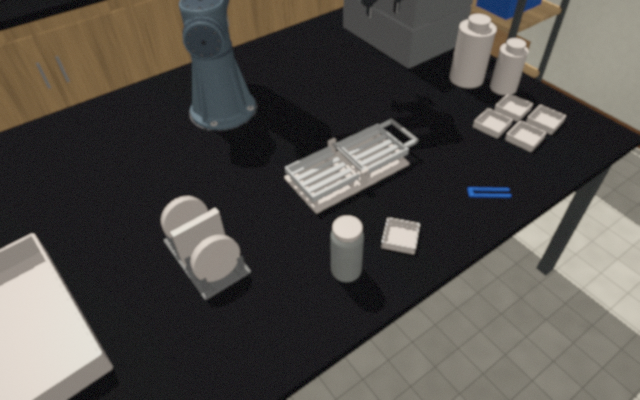

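The top view shows the cradle with its leaf on the left (bar at about (172,245), hinge at about (263,245)). The rack is at (465,230), with the square dish's top edge at (476,226) between the two round dishes. I'll zoom in on both.

```bash
cat > h.py <<'E'
import numpy as np
def ray(p,u,v):
    K=np.array(p['mtx']);E=np.array(p['extrinsics'])
    d=np.linalg.solve(K,[u,v,1.]);d=E[:3,:3]@(d*[1,-1,-1]);return E[:3,3],d
def at(p,u,v,z):
    o,d=ray(p,u,v);return o+d*(z-o[2])/d[2]
def proj(p,X):
    K=np.array(p['mtx']);E=np.array(p['extrinsics'])
    c=E[:3,:3].T@(np.array(X)-E[:3,3]);q=K@(c*[1,-1,-1]);return q[:2]/q[2]
E
python3 - <<'E'
import cv2
f=cv2.imread('pics/top0.png')
a=cv2.resize(f[195:295,160:350],None,fx=4,fy=4,interpolation=cv2.INTER_CUBIC)
cv2.imwrite('pics/cr.png',a)
b=cv2.resize(f[175:285,420:515],None,fx=5,fy=5,interpolation=cv2.INTER_CUBIC)
cv2.imwrite('pics/rk.png',b)
E
```

```text
(no output)
```

View pics/cr.png

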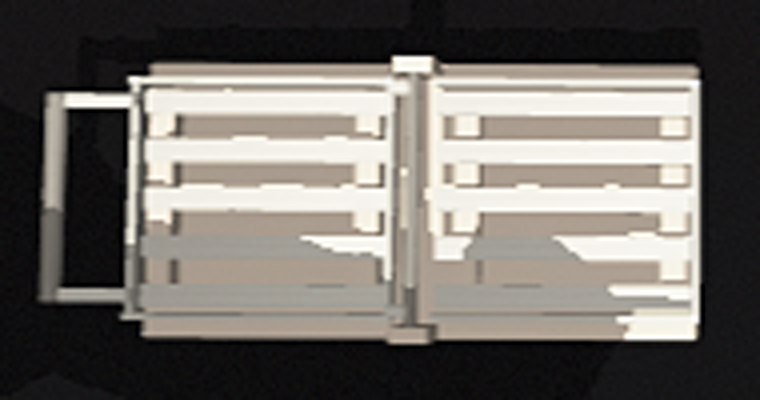

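View pics/rk.png

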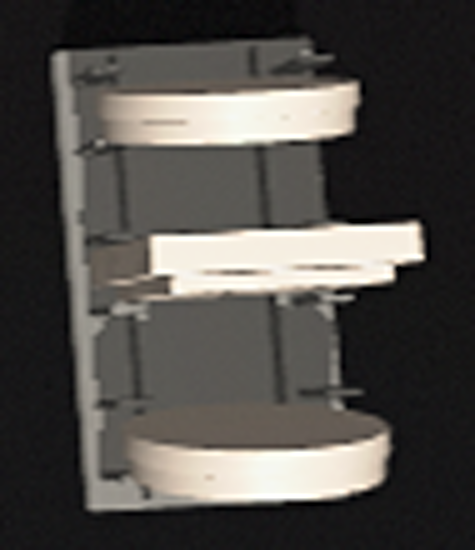

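```bash
python3 - <<'E'
from h import *
from bench import camera
p=camera('top')
def C(x,y,z): return at(p,160+(x+.5)/4-.5,195+(y+.5)/4-.5,z)
def D(x,y,z): return at(p,420+(x+.5)/5-.5,175+(y+.5)/5-.5,z)
pr=lambda n,v:print(n,np.round(v,4))
a,b=C(55,93,.058),C(50,302,.058);pr('bar',(a+b)/2);pr('baryaw',np.degrees(np.arctan2(b[1]-a[1],a[0]-b[0])));pr('len',np.linalg.norm(a-b))
h1,h2=C(416,64,.066),C(411,334,.066);pr('hinge',[h1,h2,(h1+h2)/2])
m=(a+b)/2-(h1+h2)/2;pr('bar-hinge',[np.hypot(*m[:2]),np.degrees(np.arctan2(-m[0],m[1]))])
for n,q in dict(wo1=(130,80),wo2=(125,318),hw1=(400,85),hw2=(388,318),dr1=(699,70),dr2=(696,340)).items():pr(n,C(*q,.057))
c=[D(*q,.144) for q in((150,237),(150,270),(422,224),(424,260))]
pr('dish',c);pr('ctr',np.mean(c,0));v=(c[2]+c[3]-c[0]-c[1]);pr('yaw of -y dir',np.degrees(np.arctan2(v[0],-v[1])));pr('w',np.linalg.norm(v)/2)
r=[D(*q,.0) for q in ((52,52),(88,512))]; pr('rack',r)
s=camera('scene')
for X in [(a+b)/2,(h1+h2)/2]: pr('scene',proj(s,X))
import cv2
f=s['frame'][:,:,::-1].copy()
# overlay predicted points in the scene picture as a second check
for X in [a,b,h1,h2]+c: cv2.circle(f,tuple(int(round(t*8)) for t in proj(s,X)),12,(0,0,255),-1,shift=3)
A=cv2.resize(f[110:220,275:425],None,fx=4,fy=4,interpolation=cv2.INTER_CUBIC)
B=cv2.resize(f[190:300,155:255],None,fx=4,fy=4,interpolation=cv2.INTER_CUBIC)
B=cv2.copyMakeBorder(B,0,0,0,0,0);cv2.imwrite('pics/chk.png',cv2.resize(np.hstack([A,B]),(800,352)))
E
```

```text
bar [0.5075 0.3648 0.058 ]
baryaw 0.8439
len 0.1234
hinge [[0.5811 0.148  0.066 ]
 [0.4228 0.1524 0.066 ]
 [0.502  0.1502 0.066 ]]
bar-hinge [ 0.2147 -1.4678]
wo1 [0.576  0.3196 0.057 ]
wo2 [0.4355 0.3218 0.057 ]
hw1 [0.5696 0.1587 0.057 ]
hw2 [0.4321 0.1669 0.057 ]
dr1 [ 0.5747 -0.0198  0.057 ]
dr2 [ 0.4152 -0.0143  0.057 ]
dish [[ 0.5402 -0.272   0.144 ]
 [ 0.5256 -0.2713  0.144 ]
 [ 0.5433 -0.3927  0.144 ]
 [ 0.5274 -0.3926  0.144 ]]
ctr [ 0.5341 -0.3322  0.144 ]
yaw of -y dir 1.1642
w 0.121
rack [[ 0.6426 -0.2634  0.    ]
 [ 0.413  -0.2714  0.    ]]
scene [402.6142 129.9833]
scene [346.5946 155.4626]
```

View pics/chk.png

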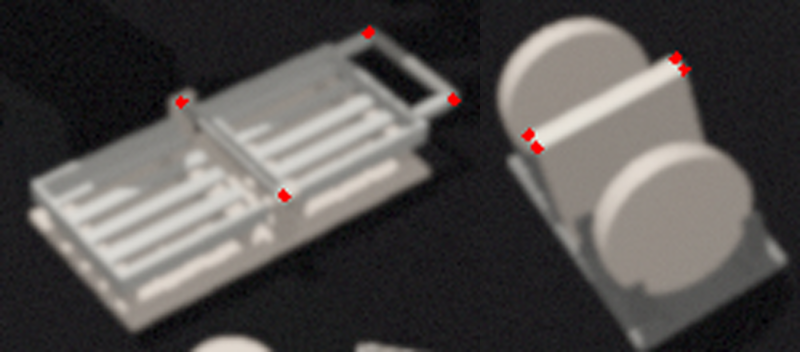

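Scene check: the points measured in the top view land on the bar ends, hinge posts and dish corners, so both measurements hold. Dish centre is about (0.534,-0.332), hinge (0.502,0.150), cradle yaw -1.4° and dish yaw about 1.5°.

```bash
cat >> h.py <<'E'
from scipy.spatial.transform import Rotation as R
def go(X,head):
    """tool shift and turn to TCP X, tool down, tool y heading (deg)"""
    from bench import get_obs
    o=get_obs();w=o['eef_rot'];T=R.from_quat([w[1],w[2],w[3],w[0]])
    y=np.array([np.cos(np.radians(head)),np.sin(np.radians(head)),0]);z=np.array([0,0,-1.])
    G=R.from_matrix(np.c_[np.cross(y,z),y,z])
    print('shift',np.round(T.inv().apply(np.array(X)-o['eef_pos']),4),'turn',np.round((T.inv()*G).as_rotvec(),4),'q',np.round(o['q'],2),'head',np.degrees(np.arctan2(*T.as_matrix()[[1,0],[1,1]])).round(2))
E
python3 -c "
from h import *
go([.530,-.333,.256],1.5)"
```

```text
shift [-6.076e-01 -7.252e-01  3.000e-04] turn [-0.     -0.      1.2259] q [ 1.05  0.18  1.61  0.    1.35 -0.21] head 71.74
```

```bash
python3 -m jog '[-0.608,-0.725,0,0,0,1.226,0.3,-0.608,-0.725,0,0,0,1.226,0.3,-0.608,-0.725,0,0,0,1.226,0.3,-0.608,-0.725,0,0,0,1.226,0.3,-0.608,-0.725,0,0,0,1.226,0.3,-0.608,-0.725,0,0,0,1.226,0.3,-0.608,-0.725,0,0,0,1.226,0.3,-0.608,-0.725,0,0,0,1.226,0.3,-0.608,-0.725,0,0,0,1.226,0.3,-0.608,-0.725,0,0,0,1.226,0.3,-0.608,-0.725,0,0,0,1.226,0.3,-0.608,-0.725,0,0,0,1.226,0.3,-0.608,-0.725,0,0,0,1.226,0.3,-0.608,-0.725,0,0,0,1.226,0.3,-0.608,-0.725,0,0,0,1.226,0.3,-0.608,-0.725,0,0,0,1.226,0.3,-0.608,-0.725,0,0,0,1.226,0.3,-0.608,-0.725,0,0,0,1.226,0.3]'; python3 - <<'E'
from h import *
from bench import camera,get_obs
import cv2
go([.530,-.333,.115],1.5);print(get_obs()['opening'])
p=camera('wrist')
f=p['frame'][:,:,::-1].copy()
c=np.array([.5341,-.3322,.144]);x=np.array([np.cos(.026),np.sin(.026),0]);y=np.array([-x[1],x[0],0])
for i in(-1,1):
  for j in (-1,1):cv2.circle(f,tuple(int(round(t*8)) for t in proj(p,c+i*.009*x+j*.06*y)),12,(0,0,255),-1,shift=3)
cv2.imwrite('pics/w1.png',f)
E
```

```text
time_s: 3.65
eef_pos: [0.5302, -0.3315, 0.2564]
eef_rot: [-0.0, 0.697, 0.717, 0.0]
wrist_force: [0.7, 0.2, 0.3]
opening: 0.698
grasp_force: 0.0
shift [-0.0015 -0.0002  0.1414] turn [-0.0002 -0.0005  0.0009] q [-0.75  0.29  1.47  0.    1.38 -0.78] head 1.55
0.6982740124911352
```

View pics/w1.png

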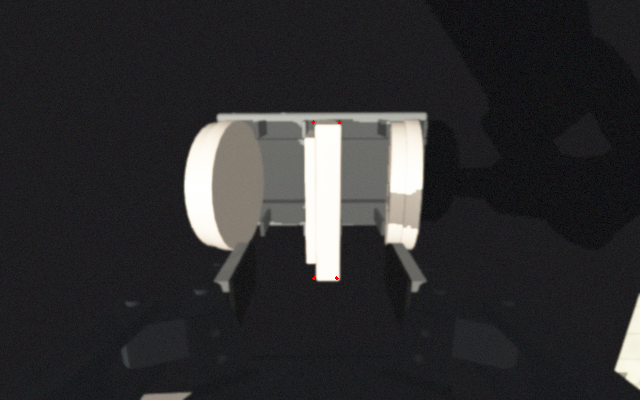

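The wrist view shows the square dish at u=315–341, v=123–281, within 2 px of the prediction. The fingers stand clear on either side, between it and the round dishes. Descending to grip.

```bash
python3 -m jog '[-0.002,0.001,0.05,0,0,0,0.3,-0.002,0.001,0.09,0,0,0,0.3,-0.002,0.001,0.12,0,0,0,0.3,-0.002,0.001,0.141,0,0,0,0.3,-0.002,0.001,0.141,0,0,0,0.3,-0.002,0.001,0.141,0,0,0,1,-0.002,0.001,0.141,0,0,0,1,-0.002,0.001,0.141,0,0,0,1,-0.002,0.001,0.141,0,0,0,1,-0.002,0.001,0.141,0,0,0,1,-0.002,0.001,0.141,0,0,0,1]'
```

```text
time_s: 5.08
eef_pos: [0.5323, -0.3358, 0.1172]
eef_rot: [0.002, 0.698, 0.716, 0.0]
wrist_force: [0.4, 0.7, 6.2]
opening: 0.297
grasp_force: 59.5
```

```bash
python3 -m jog '[0,0,-0.03,0,0,0,1,0,0,-0.07,0,0,0,1,0,0,-0.12,0,0,0,1,0,0,-0.17,0,0,0,1,0,0,-0.17,0,0,0,1]'; python3 - <<'E'
from h import *
# stand: lid face c=3mm off hinge wall. cradle frame
a=np.radians(-1.4);ex=np.array([np.cos(a),np.sin(a),0]);ey=np.array([-ex[1],ex[0],0])
h=np.array([.5025,.150,0])
n=h+.091*ey;print('nest',n)
# block centre at nest y -0.075+.009+.006 ; grip centre 4 mm toward base (+y)
X=n+(-.060+.004)*ey;print(X)
go([X[0],X[1],.290],-91.4)
E
```

```text
time_s: 5.7
eef_pos: [0.5332, -0.3366, 0.2913]
eef_rot: [0.005, 0.698, 0.716, 0.0]
wrist_force: [-0.3, 0.7, -1.9]
opening: 0.296
grasp_force: 60.0
nest [0.50472333 0.24097284 0.        ]
[0.50335513 0.18498955 0.        ]
shift [ 0.5222 -0.0163 -0.0025] turn [ 1.1500e-02 -5.0000e-04  1.6212e+00] q [-0.75  0.27  1.43  0.    1.43 -0.78] head 1.49
```

```bash
python3 -m jog '[0.522,-0.016,0,0,0,1.621,1,0.522,-0.016,0,0,0,1.621,1,0.522,-0.016,0,0,0,1.621,1,0.522,-0.016,0,0,0,1.621,1,0.522,-0.016,0,0,0,1.621,1,0.522,-0.016,0,0,0,1.621,1,0.522,-0.016,0,0,0,1.621,1,0.522,-0.016,0,0,0,1.621,1,0.522,-0.016,0,0,0,1.621,1,0.522,-0.016,0,0,0,1.621,1,0.522,-0.016,0,0,0,1.621,1,0.522,-0.016,0,0,0,1.621,1,0.522,-0.016,0,0,0,1.621,1]'; python3 - <<'E'
from h import *
from bench import camera,get_obs,spot_in
import cv2
go([.5034,.185,.133],-91.4)
p=camera('wrist');t=camera('top')
f=p['frame'][:,:,::-1].copy()
a=np.radians(-1.4);ex=np.array([np.cos(a),np.sin(a),0]);ey=np.array([-ex[1],ex[0],0])
n=np.array([.5047,.2410,.040])
for x in(-.068,.068):
  for y in (-.075,.073):cv2.circle(f,tuple(int(round(v*8)) for v in proj(p,n+x*ex+y*ey+[0,0,.017])),12,(0,0,255),-1,shift=3)
g=cv2.resize(t['frame'][:,:,::-1][180:300,160:350],None,fx=3.37,fy=3.37,interpolation=cv2.INTER_CUBIC)[:400]
cv2.imwrite('pics/w2.png',cv2.resize(np.vstack([f,g[:,:640]]),(480,600)) if 0 else f); cv2.imwrite('pics/t2.png',g)
E
```

```text
time_s: 7.32
eef_pos: [0.5019, 0.1856, 0.285]
eef_rot: [0.0, 1.0, -0.013, -0.0]
wrist_force: [0.0, 1.2, -2.3]
opening: 0.295
grasp_force: 60.2
shift [0.0016 0.0006 0.152 ] turn [ 0.0001  0.0004 -0.0007] q [ 0.13  0.07  1.67 -0.    1.4   1.73] head -91.44
```

View pics/w2.png

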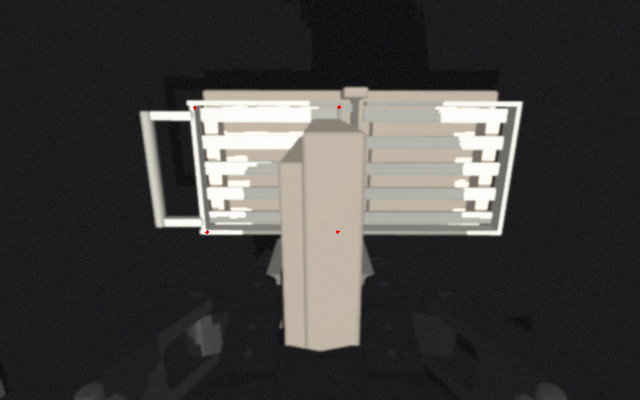

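The wrist view shows the leaf walls where predicted (red dots at the corners, v=107 and 232). The dish hangs with its base towards the bar side and its lid towards the hinge. Lowering to just above the floor, then feeling for the hinge-side wall.

```bash
python3 -m jog '[0.001,0,0.05,0,0,0,1,0.001,0,0.09,0,0,0,1,0.001,0,0.12,0,0,0,1,0.001,0,0.135,0,0,0,1,0.001,0,0.143,0,0,0,1,0.001,0,0.147,0,0,0,1,0.001,0,0.147,0,0,0,1]'
```

```text
time_s: 8.3
eef_pos: [0.5034, 0.1865, 0.139]
eef_rot: [-0.0, 1.0, -0.012, 0.001]
wrist_force: [-0.1, 0.4, -1.5]
opening: 0.297
grasp_force: 60.2
```

```bash
python3 -m jog '[0,0.001,0,0,0,0,1,0,0.002,0,0,0,0,1,0,0.003,0,0,0,0,1,0,0.003,0,0,0,0,1]'
```

```text
time_s: 8.8
eef_pos: [0.5028, 0.1833, 0.1384]
eef_rot: [-0.0, 1.0, -0.012, 0.0]
wrist_force: [-0.1, 0.2, -1.2]
opening: 0.298
grasp_force: 60.2
```

```bash
python3 -m jog '[0,0.001,0,0,0,0,1,0,0.002,0,0,0,0,1,0,0.003,0,0,0,0,1,0,0.003,0,0,0,0,1]'
```

```text
time_s: 9.3
eef_pos: [0.5027, 0.1804, 0.1383]
eef_rot: [-0.0, 1.0, -0.012, -0.0]
wrist_force: [0.3, 0.7, -1.0]
opening: 0.297
grasp_force: 60.2
```

```bash
python3 -m jog '[0,0.001,0,0,0,0,1,0,0.002,0,0,0,0,1,0,0.002,0,0,0,0,1]'
```

```text
time_s: 9.68
eef_pos: [0.5027, 0.1795, 0.1384]
eef_rot: [-0.001, 1.0, -0.013, 0.0]
wrist_force: [0.6, 5.5, -2.2]
opening: 0.295
grasp_force: 60.1
```

```bash
python3 -m jog '[0,-0.002,0.001,0,0,0,1,0,-0.002,0.002,0,0,0,1,0,-0.002,0.003,0,0,0,1,0,-0.002,0.004,0,0,0,1,0,-0.002,0.004,0,0,0,1]'
```

```text
time_s: 10.3
eef_pos: [0.5026, 0.1802, 0.1341]
eef_rot: [0.0, 1.0, -0.012, -0.0]
wrist_force: [-0.0, -0.2, -1.7]
opening: 0.299
grasp_force: 60.2
```

```bash
python3 -m jog '[0,0,0.001,0,0,0,1,0,0,0.002,0,0,0,1,0,0,0.002,0,0,0,1]'
```

```text
time_s: 10.68
eef_pos: [0.5029, 0.1804, 0.1332]
eef_rot: [0.0, 1.0, -0.012, 0.0]
wrist_force: [-1.3, -0.5, 6.2]
opening: 0.301
grasp_force: 61.3
```

```bash
python3 -m jog '[0,0,-0.001,0,0,0,0.66,0,0,-0.001,0,0,0,0.6,0,0,-0.001,0,0,0,0.5,0,0,-0.001,0,0,0,0.4,0,0,-0.001,0,0,0,0.4,0,0,-0.001,0,0,0,0.4]'; python3 - <<'E'
from bench import camera
import cv2
s=camera('scene');cv2.imwrite('pics/s3.png',cv2.resize(s['frame'][90:220,265:425,::-1],None,fx=4,fy=4,interpolation=cv2.INTER_CUBIC))
E
```

```text
time_s: 11.42
eef_pos: [0.5026, 0.1804, 0.1332]
eef_rot: [0.0, 1.0, -0.012, -0.0]
wrist_force: [-0.7, -1.1, 1.4]
opening: 0.603
grasp_force: 0.0
```

View pics/s3.png

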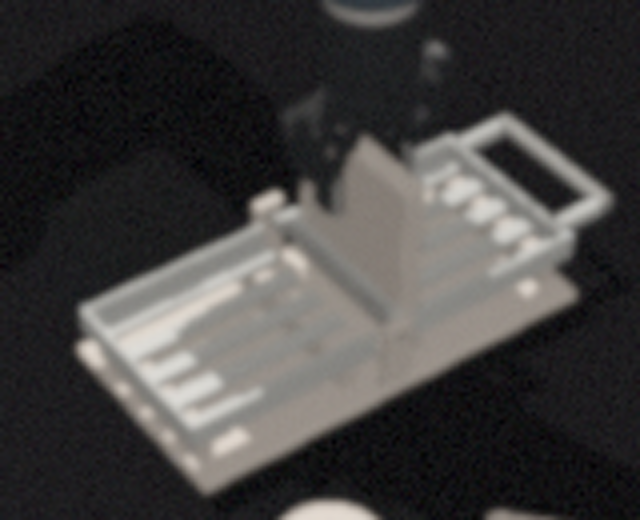

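It stands alone against the hinge-side wall, with the fingers clear of it. Rising, closing, and going round behind the lid.

```bash
python3 -m jog '[0,0,-0.02,0,0,0,0.4,0,0,-0.05,0,0,0,0.4,0,0,-0.09,0,0,0,0.4,0,0.03,-0.09,0,0,0,1,0,0.065,-0.09,0,0,0,1,0,0.065,-0.09,0,0,0,1,0,0.065,-0.09,0,0,0,1,0,0.065,-0.09,0,0,0,1,0,0.065,-0.06,0,0,0,1,0,0.065,-0.02,0,0,0,1,0,0.065,-0.02,0,0,0,1]'
```

```text
time_s: 12.85
eef_pos: [0.4985, 0.1161, 0.1504]
eef_rot: [-0.0, 1.0, -0.012, -0.003]
wrist_force: [0.5, 0.3, 1.2]
opening: 0.0
grasp_force: 0.0
```

```bash
python3 -m jog '[0.002,-0.01,0,0,0,0,1,0.002,-0.02,0,0,0,0,1,0.002,-0.025,0,0,0,0,1,0.002,-0.03,0,0,0,0,1,0.002,-0.035,0,0,0,0,1,0.002,-0.038,0,0,0,0,1,0.002,-0.041,0,0,0,0,1]'; python3 - <<'E'
from bench import camera
import cv2
s=camera('scene');cv2.imwrite('pics/s4.png',cv2.resize(s['frame'][90:220,265:425,::-1],None,fx=4,fy=4,interpolation=cv2.INTER_CUBIC))
E
```

```text
time_s: 13.72
eef_pos: [0.5041, 0.1565, 0.1532]
eef_rot: [0.0, 1.0, -0.012, -0.0]
wrist_force: [-0.8, 0.2, 0.7]
opening: 0.002
grasp_force: 0.0
```

View pics/s4.png

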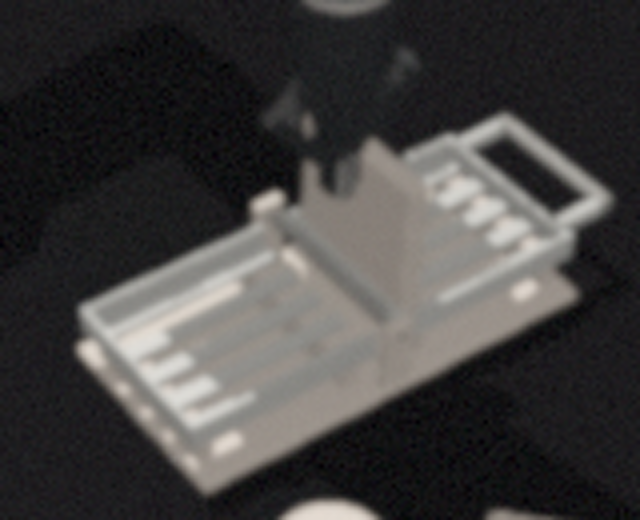

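The dish is just starting to lean on the fingers. Pushing on slowly.

```bash
python3 -m jog '[0,-0.003,0,0,0,0,1,0,-0.006,0,0,0,0,1,0,-0.009,0,0,0,0,1,0,-0.012,0,0,0,0,1,0,-0.015,0,0,0,0,1,0,-0.018,0,0,0,0,1,0,-0.018,0,0,0,0,1]'; python3 - <<'E'
from bench import camera,spot_in
import cv2
s=camera('scene');cv2.imwrite('pics/s5.png',cv2.resize(s['frame'][90:220,265:425,::-1],None,fx=4,fy=4,interpolation=cv2.INTER_CUBIC))
print(spot_in(s,'dish')[:1],spot_in(s,'dish_lid')[:1])
E
```

```text
time_s: 14.65
eef_pos: [0.5045, 0.1746, 0.1533]
eef_rot: [0.0, 1.0, -0.012, -0.0]
wrist_force: [0.8, -0.6, 0.0]
opening: -0.004
grasp_force: 0.0
[{'xyz': [0.5139, 0.2486, 0.0689], 'confidence': 0.56}] [{'xyz': [0.8028, -0.0833, 0.134], 'confidence': 0.6}]
```

View pics/s5.png

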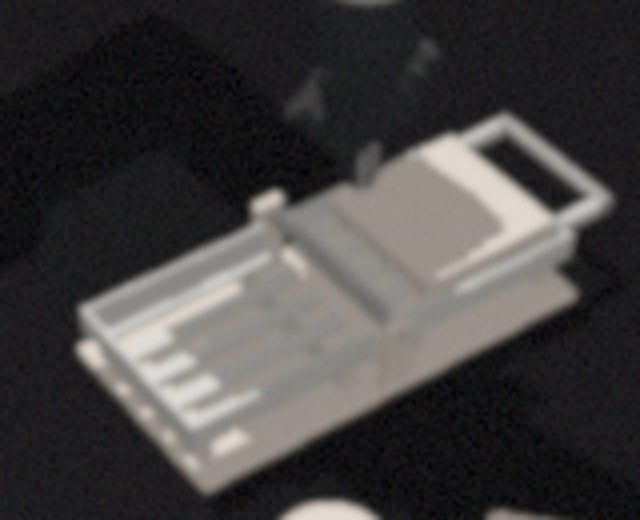

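The dish has fallen over lid up into the leaf, reaching to about the outer wall at (560,215) in the crop. That was my tenth picture, so from here I check numerically. I'm moving above the bar and fitting the lid outline there.

```bash
python3 -m jog '[0,0,-0.05,0,0,0,1,0,0,-0.08,0,0,0,0.6,0,-0.06,-0.08,0,0,0,0.6,0,-0.12,-0.08,0,0,0,0.6,0.003,-0.188,-0.08,0,0,0,0.6,0.003,-0.188,-0.08,0,0,0,0.6,0.003,-0.188,-0.08,0,0,0,0.6]'; cat > fit.py <<'E'
from h import *
from bench import camera,spot_in
import cv2
from scipy.ndimage import map_coordinates
from scipy.optimize import differential_evolution
a=np.radians(-1.4);ex=np.array([np.cos(a),np.sin(a),0]);ey=np.array([-ex[1],ex[0],0]);ez=np.array([0,0,1.])
n=np.array([.5047,.2413,.040])
def grad(p):
    g=cv2.GaussianBlur(p['frame'],(0,0),1.0).astype(np.float32).mean(2)
    return np.hypot(cv2.Sobel(g,5,1,0),cv2.Sobel(g,5,0,1))/8
ps=[(p,np.minimum(grad(p),15)) for p in (camera('top'),camera('wrist'),camera('scene'))]
def score(v,only=None):
    dx,dy,yaw,tilt,zc=v   # lid face centre in nest frame; tilt: outer side up
    u=ex*np.cos(yaw)+ey*np.sin(yaw);w=(-ex*np.sin(yaw)+ey*np.cos(yaw))*np.cos(tilt)+ez*np.sin(tilt)
    c=n+dx*ex+dy*ey+zc*ez
    s=np.linspace(-.057,.057,50)[:,None];out=[]
    E=[c+s*u+.06*w,c+s*u-.06*w,c+s*w+.06*u,c+s*w-.06*u]
    for i,(p,g) in enumerate(ps):
        for e in E:
            uv=np.array([proj(p,X) for X in e]);out.append(map_coordinates(g,[uv[:,1],uv[:,0]],order=1,cval=0).mean())
    out=np.array(out)
    return out if only else -out.sum()
if __name__=='__main__':
    go([.5077,.3630,.233],-91.4)
    for p,_ in ps: print([ (np.round(d['xyz'],3).tolist(),round(d['confidence'],2)) for nm in('dish','leaf_bar') for d in spot_in(p,nm)[:2]])
    r=differential_evolution(score,[(-.012,.012),(-.01,.02),(-.08,.08),(-.02,.12),(.02,.04)],popsize=8,maxiter=25,seed=1,polish=False)
    print(np.round(r.x,4),r.fun,np.round(score(r.x,1),1))
    for t in(0,.075):print(t,score([r.x[0],r.x[1],r.x[2],t,.026+t*.06]))
E
timeout 500 python3 fit.py
```

```text
time_s: 15.68
eef_pos: [0.5118, 0.3622, 0.2328]
eef_rot: [0.0, 1.0, -0.012, -0.0]
wrist_force: [1.1, 0.2, 0.2]
opening: 0.401
grasp_force: 0.0
shift [-0.0047 -0.002   0.0002] turn [ 0.0005  0.0002 -0.0014] q [ 0.42  0.31  1.49 -0.    1.34  2.02] head -91.48
[([0.505, 0.248, 0.066], 0.59), ([0.51, 0.243, 0.055], 0.6)]
[([0.51, 0.252, 0.065], 0.88), ([0.524, 0.233, 0.055], 0.69)]
[([0.516, 0.247, 0.066], 0.69), ([0.542, 0.234, 0.053], 0.56)]
[-0.0052  0.0149  0.0012 -0.0168  0.0283] -106.47972106933594 [14.8 10.1  7.   4.7 13.5  1.8  1.2 13.2 14.5  4.6  6.1 15. ]
0 -103.2602
0.075 -99.58187
```

The dish centre comes out at z≈0.066 in all three cameras with dy≈+8 mm, so it lies flat inside the limits. Next I'm locating the bar precisely from near.

```bash
python3 - <<'E'
from fit import *
for nm,(p,_) in zip(('top','wrist'),ps):
    g=p['frame'].astype(float).mean(2)
    ys=np.arange(.185,.240,.002)
    for x in((-.03,.0,.03) if nm=='wrist' else (-.03,.03)):
        uv=np.array([proj(p,np.array([.5023,.1505,.058])+x*ex+y*ey) for y in ys])
        print(nm,x,uv[0].round(),uv[-1].round(),map_coordinates(g,[uv[:,1],uv[:,0]],order=1).astype(int).tolist())
E
```

```text
top -0.03 [185. 257.] [162. 257.] [18, 18, 18, 18, 19, 19, 19, 19, 20, 19, 20, 53, 101, 140, 163, 173, 172, 140, 71, 18, 21, 22, 22, 21, 22, 23, 23, 22]
top 0.03 [186. 231.] [163. 231.] [23, 22, 23, 18, 10, 11, 12, 13, 15, 16, 17, 58, 104, 141, 163, 173, 172, 134, 63, 22, 21, 23, 21, 23, 21, 19, 20, 21]
wrist -0.03 [347. 220.] [291. 220.] [25, 21, 24, 22, 18, 24, 16, 24, 24, 22, 40, 112, 156, 178, 188, 172, 138, 61, 24, 26, 17, 23, 22, 25, 24, 22, 23, 19]
wrist 0.0 [348. 190.] [290. 190.] [16, 17, 13, 19, 17, 18, 14, 14, 15, 13, 35, 112, 158, 176, 184, 169, 133, 56, 23, 21, 22, 20, 24, 24, 25, 26, 21, 21]
wrist 0.03 [349. 157.] [289. 157.] [21, 25, 20, 22, 22, 22, 23, 22, 22, 26, 42, 116, 160, 176, 179, 168, 130, 53, 24, 21, 25, 24, 24, 20, 22, 24, 23, 21]
```

```bash
python3 -m jog '[-0.004,-0.002,0.05,0,0,0,0.6,-0.004,-0.002,0.10,0,0,0,0.6,-0.004,-0.002,0.14,0,0,0,0.6,-0.004,-0.002,0.160,0,0,0,0.6,-0.004,-0.002,0.169,0,0,0,0.6,-0.004,-0.002,0.169,0,0,0,0.6]'
```

```text
time_s: 17.02
eef_pos: [0.5087, 0.3646, 0.065]
eef_rot: [-0.0, 1.0, -0.012, 0.0]
wrist_force: [0.4, -0.4, -0.2]
opening: 0.402
grasp_force: 0.0
```

```bash
python3 -m jog '[0,0,0,0,0,0,0.8,0,0,0,0,0,0,1,0,0,0,0,0,0,1,0,0,0,0,0,0,1,0,0,0,0,0,0,1]'; python3 - <<'E'
import numpy as np
# rows along arc in tool frame (tool y = cradle -y, z down), relative to start
for d in range(0,176,5):
    t=np.radians(d);print(d,round(.2125*(1-np.cos(t)),4),round(-.2125*np.sin(t),4))
E
```

```text
time_s: 17.65
eef_pos: [0.5092, 0.363, 0.0662]
eef_rot: [0.001, 1.0, -0.012, 0.001]
wrist_force: [-0.8, -7.4, 5.0]
opening: 0.118
grasp_force: 58.5
0 0.0 -0.0
5 0.0008 -0.0185
10 0.0032 -0.0369
15 0.0072 -0.055
20 0.0128 -0.0727
25 0.0199 -0.0898
30 0.0285 -0.1062
35 0.0384 -0.1219
40 0.0497 -0.1366
45 0.0622 -0.1503
50 0.0759 -0.1628
55 0.0906 -0.1741
60 0.1062 -0.184
65 0.1227 -0.1926
70 0.1398 -0.1997
75 0.1575 -0.2053
80 0.1756 -0.2093
85 0.194 -0.2117
90 0.2125 -0.2125
95 0.231 -0.2117
100 0.2494 -0.2093
105 0.2675 -0.2053
110 0.2852 -0.1997
115 0.3023 -0.1926
120 0.3187 -0.184
125 0.3344 -0.1741
130 0.3491 -0.1628
135 0.3628 -0.1503
140 0.3753 -0.1366
145 0.3866 -0.1219
150 0.3965 -0.1062
155 0.4051 -0.0898
160 0.4122 -0.0727
165 0.4178 -0.055
170 0.4218 -0.0369
175 0.4242 -0.0185
```

```bash
python3 -m jog '[0,0.001,-0.0185,0,0,0,1,0,0.003,-0.037,0,0,0,1,0,0.007,-0.055,0,0,0,1,0,0.013,-0.073,0,0,0,1,0,0.020,-0.090,0,0,0,1,0,0.0285,-0.106,0,0,0,1,0,0.038,-0.122,0,0,0,1,0,0.050,-0.137,0,0,0,1,0,0.062,-0.150,0,0,0,1,0,0.062,-0.150,0,0,0,1]'
```

```text
time_s: 18.9
eef_pos: [0.5075, 0.3036, 0.2172]
eef_rot: [-0.002, 1.0, -0.012, 0.002]
wrist_force: [2.7, 7.4, 2.5]
opening: 0.111
grasp_force: 59.8
```

```bash
python3 -m jog '[0,0.0137,-0.0125,0,0,0,1,0,0.028,-0.024,0,0,0,1,0,0.044,-0.034,0,0,0,1,0,0.0605,-0.0425,0,0,0,1,0,0.0775,-0.0495,0,0,0,1,0,0.0865,-0.0525,0,0,0,1,0,0.0955,-0.055,0,0,0,1,0,0.104,-0.057,0,0,0,1,0,0.1135,-0.059,0,0,0,1,0,0.1225,-0.0605,0,0,0,1,0,0.132,-0.0615,0,0,0,1,0,0.141,-0.062,0,0,0,1,0,0.150,-0.062,0,0,0,1,0,0.1595,-0.062,0,0,0,1,0,0.169,-0.0615,0,0,0,1,0,0.178,-0.0605,0,0,0,1,0,0.187,-0.059,0,0,0,1,0,0.187,-0.059,0,0,0,1,0,0.187,-0.059,0,0,0,1]'; python3 - <<'E'
from bench import camera,spot_in
import numpy as np
for c in('top','scene'):
    p=camera(c)
    for n in('dish','leaf'):print(c,n,[(np.round(d['xyz'],3).tolist(),round(d['confidence'],2)) for d in spot_in(p,n)[:2]])
E
```

```text
time_s: 21.28
eef_pos: [0.5024, 0.1154, 0.2769]
eef_rot: [0.0, 1.0, -0.012, 0.001]
wrist_force: [-7.1, -1.5, 18.3]
opening: 0.114
grasp_force: 67.4
top dish [([0.5, 0.032, 0.067], 0.71), ([0.793, 0.105, 0.003], 0.29)]
top leaf [([0.445, 0.133, 0.23], 0.43), ([0.76, -0.064, 0.172], 0.2)]
scene dish [([0.513, 0.04, 0.068], 0.9)]
scene leaf [([0.51, 0.15, 0.144], 0.68)]
```

The dish has fallen onto the drain side. Its centre reads a bit far to -y, so I'm fitting its outline to see whether it is flat or on the outer wall.

```bash
cat > fit2.py <<'E'
from h import *
from bench import camera,get_obs
import cv2
from scipy.ndimage import map_coordinates
from scipy.optimize import differential_evolution
a=np.radians(-1.4);ex=np.array([np.cos(a),np.sin(a),0]);ey=np.array([-ex[1],ex[0],0]);ez=np.array([0,0,1.])
n=np.array([.5023,.1505,.040])-.091*ey
def grad(p):
    g=cv2.GaussianBlur(p['frame'],(0,0),.8).astype(np.float32).mean(2)
    return np.minimum(np.hypot(cv2.Sobel(g,5,1,0),cv2.Sobel(g,5,0,1))/8,12)
ps=[(p,grad(p)) for p in (camera('top'),camera('scene'))]
def score(v,full=False):
    dx,dy,yaw,tilt,z=v   # centre of lid face; tilt>0: -y side up
    u=ex*np.cos(yaw)+ey*np.sin(yaw);w=-ex*np.sin(yaw)+ey*np.cos(yaw)
    k=np.cos(tilt)*ez+np.sin(tilt)*w;w=np.cos(tilt)*w-np.sin(tilt)*ez
    c0=n+dx*ex+dy*ey+z*ez;out=[]
    for H,h in((.06,.018),(.05,.026)):
        s=np.linspace(-H,H,40)[:,None]*.95;c=c0+h*k
        for e in(c+s*u+H*w,c+s*u-H*w,c+s*w+H*u,c+s*w-H*u):
            for p,g in ps:
                uv=np.array([proj(p,X) for X in e]);out.append(map_coordinates(g,[uv[:,1],uv[:,0]],order=1,cval=0).mean())
    out=np.array(out);return out.round(1) if full else -out.sum()
if __name__=='__main__':
    for nm,b in dict(flat=[(-.012,.012),(-.03,.03),(-.08,.08),(-.001,.001),(-.001,.002)],free=[(-.012,.012),(-.05,.03),(-.08,.08),(-.15,.3),(-.002,.03)]).items():
        r=differential_evolution(score,b,popsize=10,maxiter=30,seed=2,polish=False)
        print(nm,np.round(r.x,4),round(r.fun,1),score(r.x,True).tolist())
E
timeout 550 python3 fit2.py
```

```text
flat [-0.0054 -0.0136  0.0126  0.0006  0.0016] -119.5 [11.300000190734863, 2.200000047683716, 11.699999809265137, 10.300000190734863, 8.0, 4.199999809265137, 9.399999618530273, 11.800000190734863, 10.800000190734863, 2.0999999046325684, 4.900000095367432, 6.0, 7.900000095367432, 5.699999809265137, 2.5999999046325684, 10.800000190734863]
free [ 0.0024 -0.0193 -0.0028 -0.1489  0.0131] -126.0 [8.899999618530273, 2.700000047683716, 11.699999809265137, 12.0, 9.5, 4.5, 6.199999809265137, 12.0, 10.0, 3.200000047683716, 11.199999809265137, 6.0, 7.5, 6.0, 2.799999952316284, 12.0]
```

```bash
python3 -m jog '[0,0.009,0.002,0,0,0,1,0,0.018,0.004,0,0,0,1,0,0.027,0.0065,0,0,0,1,0,0.036,0.0095,0,0,0,1,0,0.0445,0.013,0,0,0,1,0,0.053,0.017,0,0,0,1,0,0.061,0.021,0,0,0,1,0,0.069,0.025,0,0,0,1,0,0.077,0.030,0,0,0,1,0,0.085,0.035,0,0,0,1,0,0.085,0.035,0,0,0,1]'; timeout 500 python3 fit2.py; python3 - <<'E'
from bench import camera,spot_in
import numpy as np
for c in('top','scene','wrist'):
    p=camera(c);print(c,[(np.round(d['xyz'],3).tolist(),round(d['confidence'],2)) for d in spot_in(p,'dish')[:2]])
E
```

```text
time_s: 23.05
eef_pos: [0.5, 0.0295, 0.2392]
eef_rot: [0.001, 1.0, -0.012, 0.0]
wrist_force: [-2.6, -3.6, 6.2]
opening: 0.115
grasp_force: 70.2
flat [-0.0114 -0.0269 -0.0617  0.0001 -0.0006] -94.0 [2.4000000953674316, 1.2000000476837158, 4.800000190734863, 7.699999809265137, 3.200000047683716, 4.0, 7.5, 11.899999618530273, 2.4000000953674316, 0.8999999761581421, 11.199999809265137, 10.800000190734863, 2.200000047683716, 3.5, 8.399999618530273, 11.600000381469727]
free [-0.0099 -0.0228 -0.0747 -0.0656  0.0124] -99.6 [2.5999999046325684, 3.4000000953674316, 8.300000190734863, 11.699999809265137, 3.200000047683716, 4.5, 7.5, 11.300000190734863, 2.5, 2.9000000953674316, 10.600000381469727, 6.0, 2.200000047683716, 2.799999952316284, 8.100000381469727, 12.0]
top []
scene [([0.517, 0.04, 0.065], 0.83)]
wrist [([0.5, 0.012, 0.066], 0.6)]
```

```bash
python3 -m jog '[0,0.0075,0.0055,0,0,0,1,0,0.0145,0.0115,0,0,0,1,0,0.0215,0.0175,0,0,0,1,0,0.0285,0.024,0,0,0,1,0,0.035,0.0305,0,0,0,1,0,0.041,0.0375,0,0,0,1,0,0.0465,0.045,0,0,0,1,0,0.052,0.052,0,0,0,1,0,0.057,0.060,0,0,0,1,0,0.062,0.068,0,0,0,1,0,0.062,0.068,0,0,0,1]'
```

```text
time_s: 24.82
eef_pos: [0.4983, -0.0323, 0.1693]
eef_rot: [0.0, 1.0, -0.012, -0.0]
wrist_force: [-1.2, -4.4, 1.0]
opening: 0.113
grasp_force: 74.5
```

```bash
python3 -m jog '[0,0.0045,0.008,0,0,0,1,0,0.0085,0.0165,0,0,0,1,0,0.012,0.025,0,0,0,1,0,0.0155,0.0335,0,0,0,1,0,0.0185,0.042,0,0,0,1,0,0.021,0.051,0,0,0,1,0,0.021,0.051,0,0,0,1]'
```

```text
time_s: 25.7
eef_pos: [0.4977, -0.0532, 0.1182]
eef_rot: [0.0, 1.0, -0.012, -0.0]
wrist_force: [-1.1, -6.0, -1.9]
opening: 0.116
grasp_force: 77.1
```

```bash
python3 -m jog '[0,0.002,0.009,0,0,0,1,0,0.004,0.018,0,0,0,1,0,0.0055,0.027,0,0,0,1,0,0.0065,0.0365,0,0,0,1,0,0.007,0.045,0,0,0,1,0,0.007,0.045,0,0,0,1]'
```

```text
time_s: 26.45
eef_pos: [0.4976, -0.0605, 0.0733]
eef_rot: [0.001, 1.0, -0.012, -0.0]
wrist_force: [-2.2, -7.6, 0.3]
opening: 0.109
grasp_force: 78.6
```

```bash
python3 -m jog '[0,0,0,0,0,0,0.8,0,0,0,0,0,0,0.6,0,0,0,0,0,0,0.6,0,0,0,0,0,0,0.6,0,0,-0.03,0,0,0,0.6,0,0,-0.08,0,0,0,0.6,0,0,-0.14,0,0,0,0.6,0,0,-0.19,0,0,0,0.6,0,0,-0.19,0,0,0,0.6,0,0,-0.19,0,0,0,0.6]'; python3 - <<'E'
from h import *
from bench import camera,spot_in
from scipy.ndimage import map_coordinates
a=np.radians(-1.4);ex=np.array([np.cos(a),np.sin(a),0]);ey=np.array([-ex[1],ex[0],0])
for nm in('top','wrist','scene'):
    p=camera(nm);g=p['frame'].astype(float).mean(2);ys=-np.arange(.185,.240,.002)
    print(nm,[(n,np.round(d['xyz'],3).tolist(),round(d['confidence'],2)) for n in('dish','leaf','leaf_bar') for d in spot_in(p,n)[:1]])
    for z in(.058,.068):
        uv=np.array([proj(p,np.array([.5023,.1505,z])+.03*ex+y*ey) for y in ys]);print(z,map_coordinates(g,[uv[:,1],uv[:,0]],order=1).astype(int).tolist())
E
```

```text
time_s: 27.7
eef_pos: [0.4975, -0.0593, 0.2638]
eef_rot: [-0.0, 1.0, -0.012, -0.0]
wrist_force: [0.2, 0.5, -0.9]
opening: 0.398
grasp_force: 0.0
top [('dish', [0.514, 0.058, 0.066], 0.73), ('leaf', [0.508, 0.074, 0.082], 0.69), ('leaf_bar', [0.538, -0.323, 0.009], 0.75)]
0.058 [67, 59, 83, 116, 136, 140, 138, 137, 137, 136, 134, 134, 133, 133, 132, 131, 131, 131, 130, 129, 128, 127, 127, 126, 125, 124, 124, 123]
0.068 [65, 59, 84, 120, 139, 139, 137, 137, 136, 135, 134, 133, 133, 132, 131, 131, 130, 130, 129, 128, 128, 127, 126, 125, 124, 124, 124, 123]
wrist [('dish', [0.512, 0.044, 0.068], 0.88), ('leaf', [0.505, 0.055, 0.08], 0.75), ('leaf_bar', [0.506, 0.052, 0.079], 0.89)]
0.058 [34, 32, 31, 37, 34, 33, 34, 37, 36, 35, 85, 179, 215, 227, 228, 214, 161, 67, 36, 32, 32, 32, 33, 33, 34, 36, 34, 36]
0.068 [35, 36, 33, 32, 36, 33, 34, 33, 32, 35, 80, 175, 216, 227, 227, 212, 151, 57, 34, 34, 36, 34, 35, 31, 34, 38, 34, 34]
scene [('dish', [0.508, 0.045, 0.069], 0.68), ('leaf_bar', [0.508, 0.038, 0.082], 0.97)]
0.058 [141, 142, 136, 123, 100, 74, 51, 56, 77, 110, 138, 156, 162, 157, 142, 120, 91, 61, 38, 25, 23, 20, 19, 16, 18, 18, 18, 18]
0.068 [131, 136, 139, 140, 137, 124, 105, 79, 57, 50, 68, 99, 130, 151, 164, 159, 147, 126, 98, 69, 45, 32, 26, 23, 20, 22, 23, 24]
```

The leaf appears shut. I'm confirming by touching the bar gently from above; contact should come at TCP z≈0.089.

```bash
python3 -m jog '[0,0,0.05,0,0,0,1,0,0,0.10,0,0,0,1,0,0,0.14,0,0,0,1,0,0,0.160,0,0,0,1,0,0,0.168,0,0,0,1,0,0,0.168,0,0,0,1]'
```

```text
time_s: 29.05
eef_pos: [0.498, -0.0596, 0.0964]
eef_rot: [-0.0, 1.0, -0.012, -0.0]
wrist_force: [-0.3, -0.6, 0.7]
opening: 0.001
grasp_force: 0.0
```

```bash
python3 -m jog '[0,0,0.002,0,0,0,1,0,0,0.004,0,0,0,1,0,0,0.006,0,0,0,1,0,0,0.006,0,0,0,1]'
```

```text
time_s: 29.55
eef_pos: [0.4978, -0.0595, 0.0903]
eef_rot: [0.0, 1.0, -0.012, -0.0]
wrist_force: [-0.8, -0.3, -0.7]
opening: -0.001
grasp_force: 0.0
```

```bash
python3 -m jog '[0,0,-0.05,0,0,0,1,0,0,-0.11,0,0,0,1,0,0,-0.17,0,0,0,1,0,0,-0.17,0,0,0,1,0,0,-0.17,0,0,0,1,0,0,-0.17,0,0,0,1]'; python3 -c "
from bench import *
for c in('wrist','scene'):
    p=camera(c);print([(n,d['xyz'],d['confidence']) for n in('dish','boat','bottle') for d in spot_in(p,n)[:1]])
print(hand_in())"
```

```text
time_s: 30.3
eef_pos: [0.4969, -0.0592, 0.2584]
eef_rot: [-0.001, 1.0, -0.012, -0.002]
wrist_force: [0.6, -0.1, -1.0]
opening: 0.0
grasp_force: 0.0
[('dish', [0.511, 0.0428, 0.0663], 0.71)]
[('dish', [0.5051, 0.0471, 0.0683], 0.6), ('boat', [0.7803, 0.1116, 0.0023], 0.69), ('bottle', [0.8025, -0.0849, 0.1285], 0.92)]
the job is handed in; nothing more can be done
None
```

I handed the job in at about 30 s, with the leaf shut over the drain side and the dish lid down inside; `hand_in()` gave no verdict. By camera the dish's upturned base is at the height of a dish lying flat, and the bottle and weighing boat had not moved; I did not re-check the round dishes.

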